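Take the wire bobbin off its spindle stand

ROBOT

A 7-joint arm with a two-finger parallel gripper is mounted at the origin on the work surface. World frame = base frame: x ahead of the robot, y to its left, z up, the work surface at z = 0. Lengths are in m, angles in rad, forces in N, time in s.
With the tool pointing down it reaches from about 0.4 to 0.85 m from the base axis. Payload 4.4 kg.
Tool frame: the origin (TCP) lies at the very end of the fingers, on their centre line; the grasp point (between the pads) lies 19 mm behind it; z points along the fingers, y is the line along which they close (so a half turn about z gives the same grasp; the last joint's range is limited). The gripper opens to 94 mm and grips with 3 to 60 N. Pads are 16 mm wide; open, the fingers measure 119 mm over their backs; the gripper's body (75 mm by 177 mm) begins 78 mm behind the grasp point.
Start: joints at [-1.168, 0.628, 0.038, 1.517, -0.027, 0.996, -0.02], TCP at [0.294, 0.58, 0.205] pointing down, gripper open.
Joint ranges: [-3.06, 3.06], [-0.37, 2.12], [-1.25, 1.32], [0.18, 2.47], [-1.1, 4.24], [0.23, 1.98], [-2.94, 2.94]. Speed limits (rad/s): [2.57, 2.57, 3.14, 3.14, 3.14, 3.14, 3.14].

INTERFACE

Orientations are given as a rotation vector (axis times angle).
In Python, from workcell import manip gives the robot as it stands. The module is installed in compiled form; this text tells all that it offers.
- The arm moves only by the tool play_rows, never from a script. Its arguments are lists of equal length, an entry for each row: "translation": the shift along the tool's x, y, z in cm, a list of three; "twist": the turn, a rotation vector about the tool's x, y, z in rad, a list of three; "fingers": the opening, from 0 (shut) to 1 (fully open). In form: {"translation": [[tx, ty, tz], ...], "twist": [[ax, ay, az], ...], "fingers": [fingers, ...]}. A call has 1 to 12 rows; each row shifts and turns the commanded pose from where the row before left it, along the tool's axes as they then stand; what a row does not reach is not made up. A row lasts 1/10 s, in which the tool goes at most 50 mm and 8.59 degrees, less where a joint would pass 70% of its speed; a pose out of reach is approached as far as the arm can. A call with a gripper value outside its range is refused whole. The fingers move at their own pace and stop on an object; "newtons" is the grip in N (left out, the last holds). Time passes only in rows, so rows that do not move let the fingers close. It gives the time, the measured TCP pose, the force, the opening and the grip force at its end, in the units of the state.
- manip.get_state(): the state, without advancing time (a new reading comes with each control period).
- manip.read_camera(name): name is "side" or "top"; returns a dict with "frame" (384x512x3 uint8, red, green, blue), "fx", "fy", "cx", "cy" (pixels), "k1" (the pictures are not rectified: a ray, as slopes to the right and down, at radius r is drawn at 1 + k1 r^2 times it, then the intrinsics apply), "eye" and "attitude" of the camera in the world. Camera axes: x right, y down, z forward; pixel columns grow to the right and rows downward; lengths in m; the calibration is good to about 2 mm. A picture is of the moment at which its call begins. There is no depth.
- manip.close_job(): hands the job in; it is judged then, once.
Trained networks look in a picture, given as the dict that the camera call returned (one of the last four; its "shot" number tells which), for a name from the list of things; names that differ only in an ending like _2 or _b are one class to them, and where a whole thing is asked for, a point or a joint stands for the part that bears it (a point fixed in the world has none). Each returns a list of dicts, best first, with "p" (0 to 1); they miss things now and then, are a little off and sometimes report something else, mostly with a low value. They report only what shows in the picture. A call takes as long as a camera call. They do not tell look-alikes from the thing itself.
- manip.find_in(picture, thing): "location" ([x, y, z] in m, in the coordinates of the camera as it stood for that picture, good to about 4 mm: the middle of the surface that is visible of it).
- manip.mark_of(picture, thing): "location" ([x, y, z] in m, in the coordinates of the camera as it stood for that picture, good to about 4 mm: a listed point, or the origin of a listed thing).
The state is a dict: "t": time; "qpos": joint angles; "joint_velocities": joint speeds; "effort": joint torques, N m; "tcp_pos": TCP position; "ee_rot": TCP orientation; "contact_force": force on the tool from outside, world axes, zero at the start; "moment": the same for the moment, N m; "width": finger opening in m; "finger_force": force on a finger pad.
Only numpy, scipy, OpenCV 4.12 (cv2) and the standard library are available. Lean on these libraries where they do the work, as an engineer would, in place of code of your own. Each camera call takes 0.05 s, during which the arm holds its last target. There are 200 camera calls.

TASK

The bobbin of copper wire is held on its upright spindle by a swinging keeper bar. Swing the keeper aside, slide the bobbin straight up off the spindle without forcing it, and set it down gently, standing flat and wholly on the small cork pad; then swing the keeper back over the bare spindle. Leave the tape roll and everything else on the counter where it is.

Things in the scene. Friction and masses are not known exactly. Their poses are not given: they have to be found in the camera images.
- stand: Spindle stand, fixed to the counter: a grey plate 150 x 90 x 12 mm with a steel spindle, 12 mm diameter, upright at the stand's origin, its top 70 mm above the counter. Origin: on the spindle's axis, at the underside of the plate (counter height). The plate runs from x -47 to +103 mm and y -45 to +45 mm. The keeper's hinge post (16 mm diameter) stands at x +75 mm, y 0. z is up.
- keeper (a joint): Keeper: a level steel bar 18 mm wide, underside 75 mm and top 83 mm above the counter, turning about the hinge post. Angle in rad, 0 to 1.75 (stops): 0 is straight over the spindle (bar along the stand's -x from the post), growing counter-clockwise seen from above (the free end moves to the stand's -y). About 0.6 clears the bobbin's rim; the keeper stays where it is left.
- keeper_pin (a point): Centre of the top of the black upright pin on the keeper's free end, 108 mm above the counter. The pin is 12 mm in diameter, 25 mm tall above the bar, 100 mm from the hinge axis; move the keeper by it.
- spindle_top (a point): Centre of the spindle's top end.
- bobbin: Bobbin of copper wire, loose, on the spindle, resting on the stand plate (underside 12 mm above the counter): two black flanges of 60 mm diameter, 4 mm thick, at bottom and top, copper winding of 53 mm diameter between, 45 mm tall overall, bore 18 mm (3 mm free all round the spindle), 0.2 to 0.4 kg. Origin: centre of its underside, z along the bore. Alike either way up.
- bobbin_mid (a point): Centre of the bobbin, on its bore's axis, 22.5 mm above its underside.
- pad: Square cork pad, 120 x 120 x 4 mm, fixed on the counter. Origin: centre of its underside; x and y along its sides.
- tape_stand: A second, plain stand without a keeper: a square grey plate 90 x 90 x 10 mm, with a steel post 20 mm thick to 75 mm above the counter. Fixed; not to be used. Origin: centre of the underside.
- tape_roll: Roll of black tape on the second stand's post, 68 mm diameter, 19 mm high; leave it. Origin: centre of its underside.
- screwdriver: Screwdriver lying on the counter, 170 mm long; leave it.
- beaker: Clear measuring beaker, 76 mm across, 78 mm tall, open at the top; leave it. Origin: centre of its underside.
- fitting_a: Small round steel fitting, 26 mm diameter, 22 mm tall; leave it. Origin: centre of its underside.
- fitting_b: Another such fitting; leave it.
Things that resemble listed ones, but are neither listed nor needed, are in the scene too. Of the things like the bobbin, leave any that is blue, turquoise or white; of the rest the larger one is meant.

How it is judged:
By the outcome, as a careful person would: the job done as asked, in the order asked, and still so for the second after the job is handed in, with the robot touching nothing.
It also fails if it takes over 72 s, if anything falls off the work surface, if the arm or the gripper's body presses on something with over 40 N, if the wrist force passes 120 N, or if a joint passes its speed limit or range.

## Working session

There is one attempt and no reset: what is moved stays moved. The work goes in short steps, Python scripts to look and compute and a tool call to move; the robot and the scene stay as the last step left them, time stands still between calls to the robot, and variables do not carry over. Pictures are saved under pics/ and viewed, at most 10 in all, crops included, and the job is handed in when it is done.

Besides the shell and the picture viewer there is one more tool, called after ">>>" by a JSON object that holds its "api" and its "payload". play_rows: Moves the arm, as the interface text tells. Its arguments: {"type":"object","properties":{"translation":{"type":"array"},"twist":{"type":"array"},"fingers":{"type":"array"},"newtons":{"type":"number"}},"required":["translation","twist","fingers"]}

```bash
mkdir -p pics; cat > h.py <<'E'
import numpy as np, cv2
from scipy.spatial.transform import Rotation as R
from workcell import manip
def rot(a):
    a=np.array(a,float)
    if a.shape==(3,3): return a
    return R.from_rotvec(a).as_matrix() if a.size==3 else R.from_quat(a).as_matrix()
def snap(n,f=None):
    p=manip.read_camera(n)
    if f: cv2.imwrite('pics/'+f,p['frame'][:,:,::-1])
    return p
def w(p,l): return rot(p['attitude'])@np.array(l)+np.array(p['eye'])
def px(p,X):
    c=rot(p['attitude']).T@(np.array(X)-p['eye']); s=c[:2]/c[2]; s=s*(1+p['k1']*(s@s))
    return np.array([p['fx']*s[0]+p['cx'],p['fy']*s[1]+p['cy']])
def ray(p,u,z):
    d=np.array([(u[0]-p['cx'])/p['fx'],(u[1]-p['cy'])/p['fy']]); s=d.copy()
    for _ in range(20): s=d/(1+p['k1']*(s@s))
    v=rot(p['attitude'])@np.array([s[0],s[1],1]); e=np.array(p['eye'])
    return e+v*(z-e[2])/v[2]
def st():
    s=manip.get_state(); print({k:np.round(s[k],3).tolist() for k in ('t','qpos','tcp_pos','ee_rot','contact_force','width','finger_force')}); return s
E
python3 - <<'E'
from h import *
st()
for n in('top','side'):
    p=snap(n,n+'0.png'); print(n,p['eye'],p['attitude'],p['fx'],p['k1'])
    for t in('bobbin','bobbin_mid','keeper_pin','spindle_top','stand','keeper','pad','tape_stand','tape_roll','beaker','fitting_a','screwdriver'):
        for f in((manip.mark_of,) if t not in('bobbin',) else (manip.mark_of,manip.find_in)):
            try:
                for d in f(p,t)[:3]:
                    X=w(p,d['location']); print(t,f.__name__,round(d['p'],2),X.round(3),px(p,X).round())
            except Exception as e: print(t,e)
E
```

```text
{'t': 0.0, 'qpos': [-1.168, 0.629, 0.038, 1.518, -0.027, 0.996, -0.02], 'tcp_pos': [0.293, 0.579, 0.205], 'ee_rot': [-0.73, -3.055, 0.003], 'contact_force': [1.004, -0.181, 0.601], 'width': 0.094, 'finger_force': 0.0}
top [0.36026049 0.00182395 1.03460135] [-2.01053549  2.20488055 -0.24344913] 394.6056563316231 -0.006656724094161394
bobbin call 0.85 [ 0.384  0.059 -0.002] [234. 266.]
bobbin call 0.76 [0.537 0.016 0.011] [245. 206.]
bobbin call 0.55 [ 0.535 -0.106 -0.   ] [291. 203.]
bobbin call 0.91 [0.602 0.131 0.046] [198. 182.]
bobbin call 0.77 [0.532 0.025 0.056] [242. 205.]
bobbin call 0.63 [0.5   0.122 0.034] [205. 222.]
bobbin_mid call 0.95 [0.609 0.132 0.022] [199. 182.]
bobbin_mid call 0.86 [0.535 0.009 0.033] [248. 205.]
bobbin_mid call 0.78 [ 0.537 -0.108  0.012] [292. 201.]
keeper_pin call 0.82 [0.51  0.011 0.106] [247. 210.]
keeper_pin call 0.2 [0.493 0.272 0.005] [149. 231.]
spindle_top call 0.7 [0.535 0.014 0.07 ] [246. 202.]
stand call 0.89 [0.536 0.012 0.003] [247. 206.]
keeper it knows: beaker, bobbin, bobbin_mid, fitting, keeper_pin, pad, screwdriver, spindle_top, 
[... 1055 characters left out ...]
n call 0.78 [0.513 0.012 0.108] [296. 197.]
spindle_top call 0.7 [0.515 0.012 0.107] [295. 197.]
stand call 0.91 [ 0.539  0.01  -0.001] [282. 227.]
keeper it knows: beaker, bobbin, bobbin_mid, fitting, keeper_pin, pad, screwdriver, spindle_top, stand, tape_roll, tape_stand
pad call 0.67 [ 0.539 -0.246  0.   ] [308. 154.]
tape_roll call 0.6 [0.491 0.271 0.011] [268. 342.]
tape_roll call 0.22 [ 0.365 -0.095 -0.   ] [367. 211.]
beaker call 0.63 [0.513 0.012 0.108] [296. 197.]
fitting_a call 0.7 [ 0.369  0.152 -0.003] [348. 305.]
fitting_a call 0.66 [ 0.363 -0.099 -0.   ] [368. 210.]
screwdriver call 0.75 [ 0.761  0.188 -0.001] [153. 266.]
screwdriver call 0.56 [ 0.364 -0.1    0.001] [368. 210.]
```

```bash
python3 -c "
import cv2
for n in('top','side'):
    cv2.imwrite(f'pics/{n}0b.png',cv2.resize(cv2.imread(f'pics/{n}0.png'),(800,600),interpolation=cv2.INTER_CUBIC))"
```

```text
(no output)
```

View pics/top0b.png

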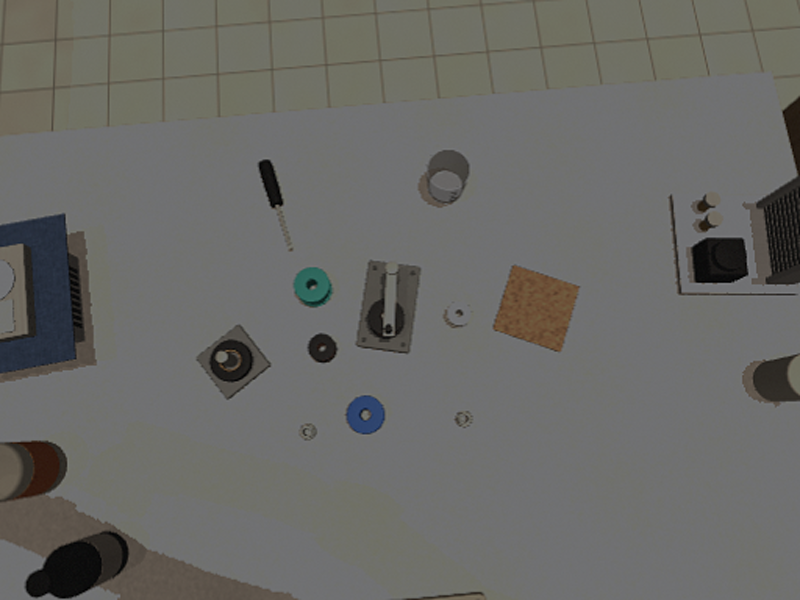

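View pics/side0b.png

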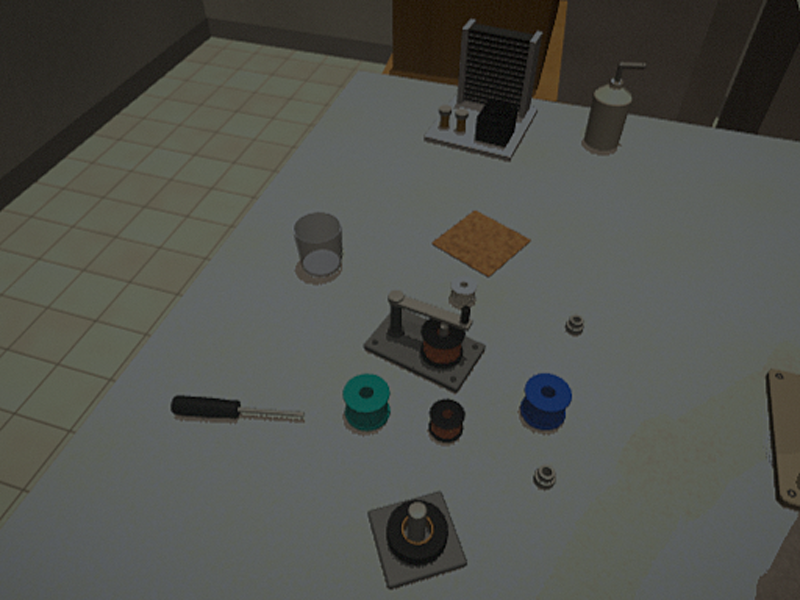

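The top view (800x600 pixels) shows five bobbin-like things: teal (312,286), blue (365,414), white (459,313), a small black/copper one (322,347), and a larger black/copper one on the spindle under the keeper (385,320). The last one fits: it is copper, the larger of the two, and sits on the spindle. The pad is at (536,308) and the tape stand at (233,361). I'll confirm in one enlarged crop.

```bash
python3 - <<'E'
from h import *
a=cv2.imread('pics/top0.png')[155:235,190:270]; b=cv2.imread('pics/side0.png')[175:275,225:325]
z=lambda i:cv2.resize(cv2.convertScaleAbs(i,alpha=2),(400,400),interpolation=cv2.INTER_CUBIC)
cv2.imwrite('pics/crop1.png',np.hstack([z(a),z(b)]))
E
```

```text
(no output)
```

View pics/crop1.png

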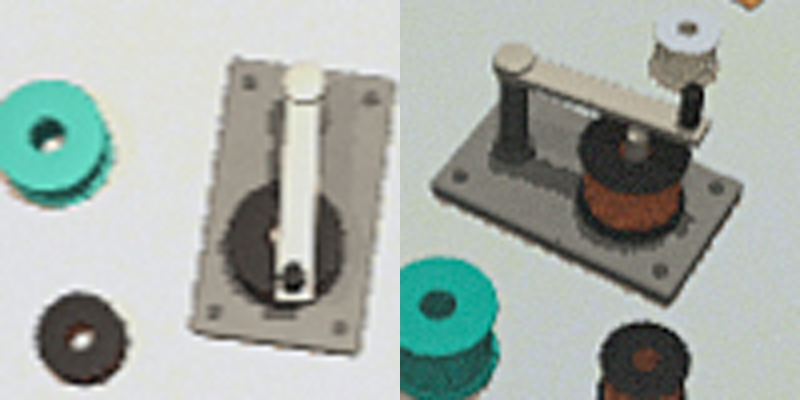

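The crop confirms it: the larger copper bobbin with black flanges is on the spindle under the keeper, and the pin is at the free end near angle 0. Next I'll fit the stand and pad poses from both views.

```bash
cat >> h.py <<'E'
from scipy.optimize import least_squares
def fit(obs,x0):
    # obs: (pic, pixel, local xyz); pose x,y,yaw
    def f(q):
        c,s=np.cos(q[2]),np.sin(q[2])
        return np.concatenate([px(p,[q[0]+c*l[0]-s*l[1],q[1]+s*l[0]+c*l[1],l[2]])-u for p,u,l in obs])
    r=least_squares(f,x0,loss='soft_l1'); return r.x,r.fun.reshape(-1,2)
E
python3 - <<'E'
from h import *
T=snap('top');S=snap('side')
# plate corners
tc=[(236.6,166.4),(268.8,170.6),(261,225.6),(228.4,221)]
for u in tc: print('top plate',ray(T,u,.012).round(3))
sc=[(233,221.25),(292,249.5),(310.5,221.25)]
for u in sc: print('side plate',ray(S,u,.012).round(3))
L=[(.103,.045,.012),(.103,-.045,.012),(-.047,-.045,.012),(-.047,.045,.012)]
obs=[(T,u,l) for u,l in zip(tc,L)]+[(S,sc[0],L[0]),(S,sc[1],L[3]),(S,sc[2],L[2])]
q,r=fit(obs,[.535,.012,-.1]); print('stand',q.round(4),r.round(1).tolist())
for n,p in(('T',T),('S',S)):
    qq,_=fit([o for o in obs if o[0] is p],q); print(n,qq.round(4))
print('pin T',ray(T,(248.4,209.4),.108),'S',ray(S,(297.5,197),.108))
P=[(513,266),(579,287),(560,350),(494,329)]; PS=[(433,241),(478,212),(530,241),(487,273)]
tp=np.array([ray(T,np.array(u)*.64,.004) for u in P]);sp=np.array([ray(S,np.array(u)*.64,.004) for u in PS])
print('pad',tp.round(3),tp.mean(0),sp.round(3),sp.mean(0))
E
```

```text
top plate [0.645 0.03  0.012]
top plate [ 0.626 -0.055  0.012]
top plate [ 0.481 -0.02   0.012]
top plate [0.5   0.063 0.012]
side plate [0.642 0.037 0.012]
side plate [0.5   0.07  0.012]
side plate [ 0.48  -0.016  0.012]
stand [ 0.5355  0.0134 -0.2352] [[-1.1, -0.2], [-0.1, 0.2], [-0.2, 0.5], [-1.8, 0.2], [-1.0, -1.7], [0.2, -0.7], [0.9, -1.1]]
T [ 0.5358  0.0112 -0.2302]
S [ 0.5351  0.0164 -0.2262]
pin T [0.51046319 0.00822433 0.108     ] S [0.51070477 0.01117075 0.108     ]
pad [[ 0.614 -0.215  0.004]
 [ 0.567 -0.323  0.004]
 [ 0.462 -0.275  0.004]
 [ 0.508 -0.169  0.004]] [ 0.53764165 -0.24550692  0.004     ] [[ 0.614 -0.216  0.004]
 [ 0.56  -0.314  0.004]
 [ 0.46  -0.267  0.004]
 [ 0.511 -0.169  0.004]] [ 0.53627041 -0.24136239  0.004     ]
```

```bash
cat >> h.py <<'E'
def go(xyz,yaw=None,frm=None):
    """cm shift in tool axes and tilt/twist about tool axes to reach a tool-down pose whose x axis has world yaw"""
    s=manip.get_state(); M=rot(s['ee_rot']); p=np.array(s['tcp_pos'])
    cy=np.arctan2(M[1,0],M[0,0]); yaw=cy if yaw is None else yaw
    D=np.array([[np.cos(yaw),np.sin(yaw),0],[np.sin(yaw),-np.cos(yaw),0],[0,0,-1]])
    print('t',round(s['t'],2),'tcp',p.round(4),'yaw',cy.round(3),'j7',round(s['qpos'][6],2),'F',np.round(s['contact_force'],1),'wid',round(s['width'],4))
    print(' cm now-axes',(M.T@(np.array(xyz)-p)*100).round(2),'cm goal-axes',(D.T@(np.array(xyz)-p)*100).round(2),'twist',R.from_matrix(M.T@D).as_rotvec().round(3))
E
python3 - <<'E'
from h import *
go([.5105,.012,.20],-.23); go([.5105,.012,.20],np.pi-.23)
E
```

```text
t 1.4 tcp [0.2937 0.5799 0.2055] yaw 2.673 j7 -0.02 F [-0.4  0.  -0.5] wid 0.094
 cm now-axes [-45.   -40.87   0.54] cm goal-axes [34.06 50.35  0.55] twist [-0.    -0.     2.903]
t 1.4 tcp [0.2937 0.5799 0.2055] yaw 2.673 j7 -0.02 F [-0.4  0.  -0.5] wid 0.094
 cm now-axes [-45.   -40.87   0.54] cm goal-axes [-34.06 -50.35   0.55] twist [ 0.    -0.    -0.239]
```

>>> {"api": "play_rows", "payload": {"translation": [[0,0,0],[0,0,0],[-2.4,-3.5,0],[-2.4,-3.5,0],[-2.4,-3.5,0],[-2.4,-3.5,0],[-2.4,-3.5,0],[-2.4,-3.5,0],[-2.4,-3.5,0],[-2.4,-3.5,0],[-2.4,-3.5,0],[-2.4,-3.5,0]], "twist": [[0,0,-0.12],[0,0,-0.12],[0,0,0],[0,0,0],[0,0,0],[0,0,0],[0,0,0],[0,0,0],[0,0,0],[0,0,0],[0,0,0],[0,0,0]], "fingers": [0.35,0.35,0.35,0.35,0.35,0.35,0.35,0.35,0.35,0.35,0.35,0.35], "newtons": 10}}

```text
t: 2.6
tcp_pos: [0.4486, 0.183, 0.2058]
ee_rot: [0.358, 3.12, 0.001]
contact_force: [0.6, -0.8, 0.2]
width: 0.0329
finger_force: 0.0
```

```bash
python3 - <<'E'
from h import *
go([.5105,.011,.16],np.pi-.23)
E
```

```text
t 2.6 tcp [0.4486 0.183  0.2058] yaw 2.913 j7 0.89 F [ 0.6 -0.8  0.2] wid 0.0329
 cm now-axes [ -9.93 -15.35   4.57] cm goal-axes [ -9.95 -15.34   4.58] twist [0.001 0.001 0.001]
```

>>> {"api": "play_rows", "payload": {"translation": [[-2,-3.1,0.9],[-2,-3.1,0.9],[-2,-3.1,0.9],[-2,-3,0.9],[-1.9,-3,0.9],[0,0,0],[0,0,0]], "twist": [[0,0,0],[0,0,0],[0,0,0],[0,0,0],[0,0,0],[0,0,0],[0,0,0]], "fingers": [0.35,0.35,0.35,0.35,0.35,0.35,0.35]}}

```text
t: 3.3
tcp_pos: [0.5097, 0.0125, 0.1603]
ee_rot: [-0.362, -3.12, -0.0]
contact_force: [-0.7, 0.4, -0.3]
width: 0.0329
finger_force: 0.0
```

```bash
python3 - <<'E'
from h import *
go([.5105,.011,.089],np.pi-.23)
S=snap('side');T=snap('top')
for p in(T,S):
    for d in manip.mark_of(p,'keeper_pin')[:2]: print(round(d['p'],2),w(p,d['location']).round(3))
t=cv2.resize(T['frame'][160:240,200:280],(400,400),interpolation=cv2.INTER_CUBIC);s=cv2.resize(S['frame'][140:240,240:340],(400,400),interpolation=cv2.INTER_CUBIC)
cv2.imwrite('pics/c2.png',cv2.convertScaleAbs(np.hstack([t,s])[:,:,::-1],alpha=2))
E
```

```text
t 3.3 tcp [0.5097 0.0125 0.1603] yaw 2.911 j7 1.26 F [-0.7  0.4 -0.3] wid 0.0329
 cm now-axes [-0.11 -0.13  7.13] cm goal-axes [-0.11 -0.13  7.13] twist [ 0.    -0.    -0.001]
0.93 [0.51  0.011 0.106]
0.35 [ 0.541 -0.246 -0.003]
```

View pics/c2.png

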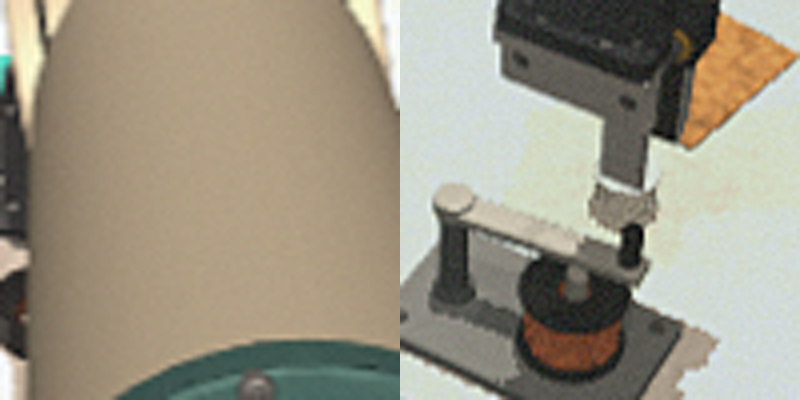

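The fingertips are right above the pin (side crop 630,240), so I'll lower them around it.

>>> {"api": "play_rows", "payload": {"translation": [[-0.1,-0.1,1.5],[0,0,1.5],[0,0,1.5],[0,0,1.3],[0,0,1.2],[0,0,0]], "twist": [[0,0,0],[0,0,0],[0,0,0],[0,0,0],[0,0,0],[0,0,0]], "fingers": [0.35,0.35,0.35,0.35,0.35,0.35]}}

```text
t: 4.1
tcp_pos: [0.5094, 0.0127, 0.0894]
ee_rot: [-0.356, -3.119, 0.0]
contact_force: [-0.7, 0.4, -0.0]
width: 0.033
finger_force: 0.0
```

>>> {"api": "play_rows", "payload": {"translation": [[0,0,0],[0,0,0],[-0.05,-1,0],[-0.05,-1,0],[-0.05,-1,0],[-0.05,-1,0],[-0.05,-1,0],[-0.05,-1,0],[-0.05,-1,0],[0,0,0]], "twist": [[0,0,0],[0,0,0],[0,0,-0.1],[0,0,-0.1],[0,0,-0.1],[0,0,-0.1],[0,0,-0.1],[0,0,-0.1],[0,0,-0.1],[0,0,0]], "fingers": [0.17,0.17,0.17,0.17,0.17,0.17,0.17,0.17,0.17,0.17]}}

```text
t: 5.1
tcp_pos: [0.5197, -0.0579, 0.0911]
ee_rot: [-0.73, 3.054, -0.002]
contact_force: [-0.6, -0.2, -0.5]
width: 0.016
finger_force: 0.0
```

```bash
python3 - <<'E'
from h import *
h=np.array([.6085,-.005]); s=st(); v=np.array(s['tcp_pos'])[:2]-h; print(np.hypot(*v), np.arctan2(v[1],v[0])+.23+np.pi)
S=snap('side')
for d in manip.mark_of(S,'keeper_pin')[:2]:
    X=w(S,d['location']); v=X[:2]-h; print(round(d['p'],2),X.round(3),np.hypot(*v))
E
```

```text
{'t': 5.1, 'qpos': [0.2, 0.621, -0.213, 1.975, 0.232, 0.567, 1.87], 'tcp_pos': [0.52, -0.058, 0.091], 'ee_rot': [-0.73, 3.054, -0.002], 'contact_force': [-0.635, -0.181, -0.53], 'width': 0.016, 'finger_force': 0.0}
0.10331329899928558 0.7669887532369635
0.81 [ 0.524 -0.057  0.103] 0.09932856171830888
```

>>> {"api": "play_rows", "payload": {"translation": [[-0.1,-1,0],[-0.1,-1,0],[-0.1,-1,0],[-0.1,-1,0],[-0.05,-1,0],[-0.05,-1,0],[0,0,0],[0,0,0]], "twist": [[0,0,-0.1],[0,0,-0.1],[0,0,-0.1],[0,0,-0.1],[0,0,-0.1],[0,0,-0.1],[0,0,0],[0,0,0]], "fingers": [0.17,0.17,0.17,0.17,0.17,0.17,0.17,0.35]}}

```text
t: 6.0
tcp_pos: [0.5612, -0.0969, 0.0904]
ee_rot: [1.599, -2.704, -0.001]
contact_force: [-0.3, -0.6, -0.4]
width: 0.0211
finger_force: 0.0
```

>>> {"api": "play_rows", "payload": {"translation": [[0,0,0],[0,0,-2],[0,0,-2],[0,0,-3],[0,0,-3],[0,0,-2],[0,0,0]], "twist": [[0,0,0],[0,0,0],[0,0,0],[0,0,0],[0,0,0],[0,0,0.1],[0,0,0.1]], "fingers": [0.35,0.35,0.35,0.35,0.35,0.6,0.8]}}

```text
t: 6.7
tcp_pos: [0.5633, -0.097, 0.2137]
ee_rot: [-1.316, 2.847, -0.005]
contact_force: [-0.6, -0.1, -0.4]
width: 0.0457
finger_force: 0.0
```

```bash
python3 - <<'E'
from h import *
S=snap('side');T=snap('top','t3.png')
for p in(T,S):
  for t in('keeper_pin','spindle_top','bobbin_mid','bobbin'):
    for d in manip.mark_of(p,t)[:5]: 
        X=w(p,d['location'])
        if np.hypot(X[0]-.53,X[1])<.12:print(t,round(d['p'],2),X.round(3),px(p,X).round(1))
cv2.imwrite('pics/c3.png',cv2.resize(cv2.convertScaleAbs(S['frame'][150:270,220:380][:,:,::-1],alpha=2),(800,600),interpolation=cv2.INTER_CUBIC))
go([.5355,.012,.2],np.pi-.23)
E
```

```text
spindle_top 0.8 [0.536 0.012 0.072] [246.2 201.7]
spindle_top 0.23 [ 0.536  0.012 -0.   ] [247.1 206.6]
bobbin_mid 0.98 [0.538 0.015 0.033] [245.6 203.8]
bobbin_mid 0.61 [ 0.536 -0.11   0.014] [293.2 201.3]
bobbin 0.6 [0.535 0.015 0.011] [245.6 206.2]
bobbin 0.52 [ 0.535 -0.109 -0.002] [292.1 202.8]
keeper_pin 0.72 [ 0.561 -0.092  0.109] [286.7 158.5]
spindle_top 0.57 [0.537 0.018 0.071] [283.1 208.7]
bobbin_mid 0.87 [0.54  0.011 0.032] [281.7 217.8]
bobbin_mid 0.73 [ 0.539 -0.107  0.012] [295.  187.1]
bobbin 0.82 [0.539 0.013 0.011] [281.2 225. ]
bobbin 0.75 [ 0.535 -0.107 -0.002] [296.3 191.3]
t 7.2 tcp [ 0.5614 -0.0975  0.21  ] yaw -2.27 j7 2.31 F [ 0.2 -0.7 -0.5] wid 0.0755
 cm now-axes [-6.71  9.03  1.01] cm goal-axes [ 5.02 10.07  1.  ] twist [ 1.000e-03 -1.000e-03  1.102e+00]
```

View pics/c3.png

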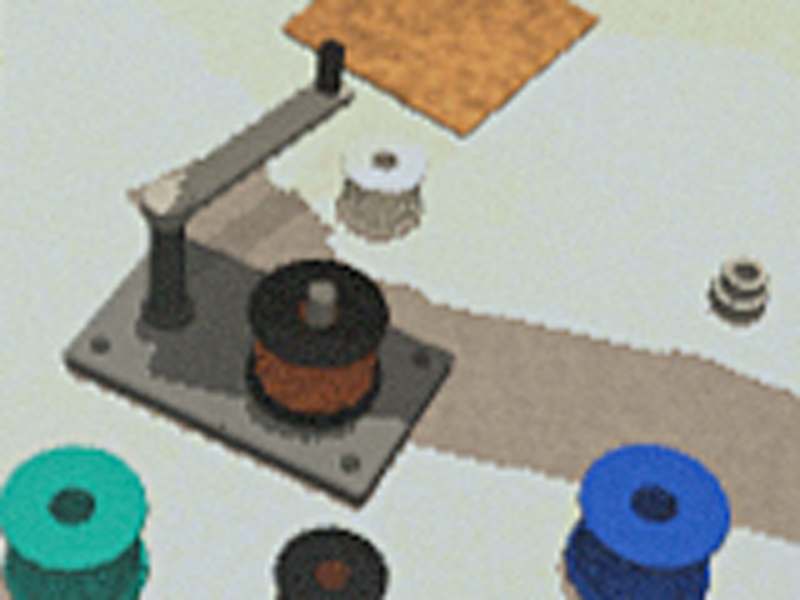

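The keeper is clear at about 1.3 rad. The bobbin's flange centre is at crop (319,313) and the spindle top at (321,287). Next I'll refine those positions.

```bash
python3 - <<'E'
from h import *
S=snap('side');T=snap('top')
print('S spindle',ray(S,(284.2,207.4),.07).round(4),'flange',ray(S,(283.8,212.6),.057).round(4))
for p,c in((T,(246,203)),(S,(284,213))):
    g=p['frame'].max(2).astype(np.uint8); x,y=c
    m=((g<40)*255).astype(np.uint8); M=np.zeros_like(m); cv2.circle(M,c,20,255,-1); m&=M
    k,_=cv2.findContours(m,cv2.RETR_EXTERNAL,cv2.CHAIN_APPROX_NONE)
    k=max(k,key=cv2.contourArea); print(cv2.fitEllipse(cv2.convexHull(k)),cv2.contourArea(k), ray(p,cv2.fitEllipse(cv2.convexHull(k))[0],.057).round(4))
go([.537,.013,.12],np.pi-.23)
E
```

```text
S spindle [0.5356 0.0132 0.07  ] flange [0.5349 0.0162 0.057 ]
((246.9659423828125, 203.6210479736328), (22.849300384521484, 25.543697357177734), 176.52114868164062) 340.5 [0.5337 0.0109 0.057 ]
((282.672119140625, 217.2872314453125), (31.301353454589844, 33.05487823486328), 135.9838104248047) 511.0 [0.5338 0.0293 0.057 ]
t 7.3 tcp [ 0.5615 -0.0976  0.2102] yaw -2.27 j7 2.31 F [-0.1 -1.1  0. ] wid 0.0749
 cm now-axes [-6.88  8.99  9.02] cm goal-axes [ 4.91 10.21  9.02] twist [ 0.    -0.     1.101]
```

>>> {"api": "play_rows", "payload": {"translation": [[0,0,0],[0,0,0],[0,0,0],[0,0,0],[0,0,0],[0,0,0],[0,0,0],[0,0,0],[1.7,3.4,0],[1.7,3.3,0],[1.6,3.3,0],[0,0,0]], "twist": [[0,0,0.14],[0,0,0.14],[0,0,0.14],[0,0,0.14],[0,0,0.14],[0,0,0.14],[0,0,0.14],[0,0,0.12],[0,0,0],[0,0,0],[0,0,0],[0,0,0]], "fingers": [0.85,0.85,0.85,0.85,0.85,0.85,0.85,0.85,0.85,0.85,0.85,0.85]}}

```text
t: 8.5
tcp_pos: [0.5345, 0.0176, 0.2106]
ee_rot: [-0.345, -3.121, -0.005]
contact_force: [0.2, 0.3, -0.5]
width: 0.0799
finger_force: 0.0
```

```bash
python3 - <<'E'
from h import *
go([.537,.013,.12],np.pi-.23)
E
```

```text
t 8.5 tcp [0.5345 0.0176 0.2106] yaw 2.921 j7 1.19 F [ 0.2  0.3 -0.5] wid 0.0799
 cm now-axes [-0.36 -0.42  9.05] cm goal-axes [-0.35 -0.39  9.06] twist [ 0.003 -0.002  0.01 ]
```

>>> {"api": "play_rows", "payload": {"translation": [[-0.2,-0.3,3],[0,0,3],[0,0,3],[0,0,2],[0,0,1],[0,0,0]], "twist": [[0,0,0],[0,0,0],[0,0,0],[0,0,0],[0,0,0],[0,0,0]], "fingers": [0.85,0.85,0.85,0.85,0.85,0.85]}}

```text
t: 9.1
tcp_pos: [0.5362, 0.0072, 0.0894]
ee_rot: [-0.359, -3.119, 0.001]
contact_force: [0.1, 0.0, 0.7]
width: 0.08
finger_force: 0.0
```

```bash
python3 - <<'E'
from h import *
go([.536,.0135,.021],np.pi-.23)
E
```

```text
t 9.1 tcp [0.5362 0.0072 0.0894] yaw 2.912 j7 1.17 F [0.1 0.  0.7] wid 0.08
 cm now-axes [0.15 0.61 6.84] cm goal-axes [0.16 0.61 6.84] twist [-0.001 -0.002  0.001]
```

>>> {"api": "play_rows", "payload": {"translation": [[0.1,0.6,0],[0,0,1],[0,0,1],[0,0,1],[0,0,1],[0,0,1],[0,0,1],[0,0,0.7],[0,0,0],[0,0,0]], "twist": [[0,0,0],[0,0,0],[0,0,0],[0,0,0],[0,0,0],[0,0,0],[0,0,0],[0,0,0],[0,0,0],[0,0,0]], "fingers": [0.85,0.85,0.85,0.85,0.85,0.85,0.85,0.85,0.85,0.85]}}

```text
t: 10.1
tcp_pos: [0.5373, 0.0138, 0.0233]
ee_rot: [-0.359, -3.121, 0.0]
contact_force: [0.2, -0.2, -0.1]
width: 0.0794
finger_force: 0.0
```

```bash
python3 - <<'E'
from h import *
go([.536,.0135,.021],np.pi-.23); st()
E
```

```text
t 10.1 tcp [0.5373 0.0138 0.0233] yaw 2.913 j7 1.14 F [ 0.2 -0.2 -0.1] wid 0.0794
 cm now-axes [ 0.12 -0.06  0.23] cm goal-axes [ 0.12 -0.06  0.23] twist [-0.    -0.     0.001]
{'t': 10.1, 'qpos': [-0.025, 0.745, -0.081, 1.969, 0.132, 0.432, 1.138], 'tcp_pos': [0.537, 0.014, 0.023], 'ee_rot': [-0.359, -3.121, 0.0], 'contact_force': [0.162, -0.231, -0.087], 'width': 0.079, 'finger_force': 0.0}
```

>>> {"api": "play_rows", "payload": {"translation": [[0.1,0,0.4],[0,0,0],[0,0,0],[0,0,0],[0,0,0],[0,0,0],[0,0,0],[0,0,0],[0,0,0],[0,0,0]], "twist": [[0,0,0],[0,0,0],[0,0,0],[0,0,0],[0,0,0],[0,0,0],[0,0,0],[0,0,0],[0,0,0],[0,0,0]], "fingers": [0.8,0.75,0.7,0.67,0.62,0.57,0.5,0.45,0.45,0.45], "newtons": 20}}

```text
t: 11.1
tcp_pos: [0.5363, 0.0135, 0.0196]
ee_rot: [0.359, 3.121, -0.001]
contact_force: [-1.1, -2.7, 3.6]
width: 0.0586
finger_force: 19.9
```

```bash
python3 - <<'E'
from h import *
st()
E
```

```text
{'t': 11.1, 'qpos': [-0.026, 0.751, -0.079, 1.974, 0.133, 0.422, 1.136], 'tcp_pos': [0.536, 0.013, 0.02], 'ee_rot': [0.359, 3.121, -0.001], 'contact_force': [-1.052, -2.65, 3.561], 'width': 0.059, 'finger_force': 19.876}
```

>>> {"api": "play_rows", "payload": {"translation": [[0,0,-0.2],[0,0,-0.3],[0,0,-0.5],[0,0,-0.5],[0,0,0],[0,0,0]], "twist": [[0,0,0],[0,0,0],[0,0,0],[0,0,0],[0,0,0],[0,0,0]], "fingers": [0.45,0.45,0.45,0.45,0.45,0.45]}}

```text
t: 11.7
tcp_pos: [0.5365, 0.0142, 0.0347]
ee_rot: [0.359, 3.121, 0.0]
contact_force: [-1.4, -0.3, -2.5]
width: 0.0588
finger_force: 19.9
```

```bash
python3 - <<'E'
from h import *
st(); S=snap('side')
cv2.imwrite('pics/c4.png',cv2.resize(cv2.convertScaleAbs(S['frame'][150:270,220:380][:,:,::-1],alpha=2),(800,600),interpolation=cv2.INTER_CUBIC))
E
```

```text
{'t': 11.7, 'qpos': [-0.023, 0.725, -0.085, 1.968, 0.129, 0.453, 1.139], 'tcp_pos': [0.536, 0.014, 0.035], 'ee_rot': [0.359, 3.121, 0.0], 'contact_force': [-1.426, -0.336, -2.469], 'width': 0.059, 'finger_force': 19.865}
```

View pics/c4.png

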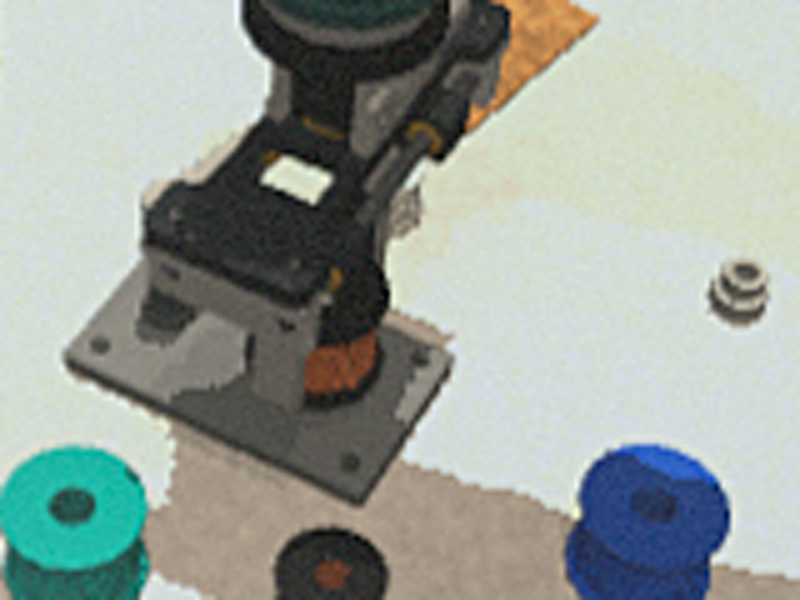

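The bobbin has come up freely, so I'll keep lifting straight up.

>>> {"api": "play_rows", "payload": {"translation": [[0,0,-0.7],[0,0,-0.8],[0,0,-0.8],[0,0,-0.8],[0,0,-0.8],[0,0,-0.8],[0,0,-1],[0,0,-1.3],[0,0,-1.5],[0,0,-1.5],[0,0,-1],[0,0,0]], "twist": [[0,0,0],[0,0,0],[0,0,0],[0,0,0],[0,0,0],[0,0,0],[0,0,0],[0,0,0],[0,0,0],[0,0,0],[0,0,0],[0,0,0]], "fingers": [0.45,0.45,0.45,0.45,0.45,0.45,0.45,0.45,0.45,0.45,0.45,0.45]}}

```text
t: 12.95
tcp_pos: [0.5375, 0.0141, 0.1462]
ee_rot: [0.359, 3.118, 0.001]
contact_force: [0.3, 0.5, -3.4]
width: 0.0589
finger_force: 19.9
```

```bash
python3 - <<'E'
from h import *
go([.537,-.243,.14]); S=snap('side')
for t in('bobbin','bobbin_mid','pad'):
    for d in manip.mark_of(S,t)[:5]: print(t,round(d['p'],2),w(S,d['location']).round(3))
E
```

```text
t 12.95 tcp [0.5375 0.0141 0.1462] yaw 2.913 j7 1.17 F [ 0.3  0.5 -3.4] wid 0.0589
 cm now-axes [ -5.79 -25.05   0.61] cm goal-axes [ -5.79 -25.05   0.62] twist [0.001 0.003 0.   ]
bobbin 0.91 [0.541 0.014 0.138]
bobbin 0.69 [ 0.605  0.133 -0.001]
bobbin 0.67 [ 0.388  0.059 -0.002]
bobbin 0.66 [ 0.535 -0.107 -0.004]
bobbin 0.6 [ 0.502  0.124 -0.002]
bobbin_mid 0.92 [0.383 0.057 0.023]
bobbin_mid 0.88 [0.6  0.13 0.02]
bobbin_mid 0.77 [0.503 0.127 0.013]
bobbin_mid 0.72 [0.543 0.016 0.162]
bobbin_mid 0.65 [0.537 0.018 0.071]
pad 0.89 [ 0.541 -0.245  0.   ]
```

>>> {"api": "play_rows", "payload": {"translation": [[-0.3,-1,0],[-0.5,-2,0],[-0.6,-2.6,0],[-0.6,-2.6,0],[-0.6,-2.6,0],[-0.6,-2.6,0],[-0.6,-2.6,0],[-0.6,-2.6,0],[-0.6,-2.6,0],[-0.5,-2.5,0],[-0.3,-1.3,0],[0,0,0]], "twist": [[0,0,0],[0,0,0],[0,0,0],[0,0,0],[0,0,0],[0,0,0],[0,0,0],[0,0,0],[0,0,0],[0,0,0],[0,0,0],[0,0,0]], "fingers": [0.45,0.45,0.45,0.45,0.45,0.45,0.45,0.45,0.45,0.45,0.45,0.45]}}

```text
t: 14.35
tcp_pos: [0.5351, -0.2455, 0.1439]
ee_rot: [-0.365, -3.119, 0.002]
contact_force: [0.2, 0.4, -2.4]
width: 0.0592
finger_force: 19.9
```

```bash
python3 - <<'E'
from h import *
go([.537,-.244,.0115],np.pi-.23); S=snap('side')
for t in('bobbin',):
    for d in manip.mark_of(S,t)[:5]: print(t,round(d['p'],2),w(S,d['location']).round(3))
E
```

```text
t 14.35 tcp [ 0.5351 -0.2455  0.1439] yaw 2.909 j7 1.62 F [ 0.2  0.4 -2.4] wid 0.0592
 cm now-axes [-0.17  0.21 13.24] cm goal-axes [-0.16  0.19 13.24] twist [-0.001 -0.001 -0.003]
bobbin 0.88 [ 0.604  0.134 -0.003]
bobbin 0.71 [ 0.389  0.06  -0.   ]
bobbin 0.61 [ 0.538 -0.247  0.13 ]
bobbin 0.56 [ 0.498  0.125 -0.   ]
bobbin 0.38 [0.76  0.19  0.001]
```

>>> {"api": "play_rows", "payload": {"translation": [[-0.1,0.1,1.5],[0,0,2],[0,0,2],[0,0,2],[0,0,2],[0,0,1],[0,0,0.8],[0,0,0.6],[0,0,0],[0,0,0]], "twist": [[0,0,0],[0,0,0],[0,0,0],[0,0,0],[0,0,0],[0,0,0],[0,0,0],[0,0,0],[0,0,0],[0,0,0]], "fingers": [0.45,0.45,0.45,0.45,0.45,0.45,0.45,0.45,0.45,0.45]}}

```text
t: 15.45
tcp_pos: [0.5377, -0.2419, 0.026]
ee_rot: [0.359, 3.12, -0.0]
contact_force: [0.6, 0.1, -2.1]
width: 0.0589
finger_force: 19.9
```

>>> {"api": "play_rows", "payload": {"translation": [[0,0,0.3],[0,0,0.3],[0,0,0.2],[0,0,0.2],[0,0,0.1],[0,0,0],[0,0,0]], "twist": [[0,0,0],[0,0,0],[0,0,0],[0,0,0],[0,0,0],[0,0,0],[0,0,0]], "fingers": [0.45,0.45,0.45,0.45,0.45,0.45,0.45]}}

```text
t: 16.15
tcp_pos: [0.5373, -0.2418, 0.0144]
ee_rot: [-0.358, -3.121, -0.0]
contact_force: [0.4, 1.2, -2.6]
width: 0.0585
finger_force: 19.9
```

>>> {"api": "play_rows", "payload": {"translation": [[0,0,0.1],[0,0,0],[0,0,0.1],[0,0,0],[0,0,0]], "twist": [[0,0,0],[0,0,0],[0,0,0],[0,0,0],[0,0,0]], "fingers": [0.45,0.45,0.45,0.45,0.45]}}

```text
t: 16.65
tcp_pos: [0.5373, -0.2418, 0.0124]
ee_rot: [-0.359, -3.121, -0.0]
contact_force: [0.2, -0.5, -2.6]
width: 0.0589
finger_force: 19.9
```

>>> {"api": "play_rows", "payload": {"translation": [[0,0,0.05],[0,0,0],[0,0,0.05],[0,0,0],[0,0,0]], "twist": [[0,0,0],[0,0,0],[0,0,0],[0,0,0],[0,0,0]], "fingers": [0.45,0.45,0.45,0.45,0.45]}}

```text
t: 17.15
tcp_pos: [0.5373, -0.2418, 0.0117]
ee_rot: [0.359, 3.121, -0.0]
contact_force: [-1.6, 0.9, 0.6]
width: 0.059
finger_force: 19.9
```

The load has come off the wrist, so the bobbin is resting on the pad. I'll open the fingers gradually, then rise.

>>> {"api": "play_rows", "payload": {"translation": [[0,0,0],[0,0,0],[0,0,0],[0,0,0],[0,0,0],[0,0,0],[0,0,0]], "twist": [[0,0,0],[0,0,0],[0,0,0],[0,0,0],[0,0,0],[0,0,0],[0,0,0]], "fingers": [0.45,0.64,0.68,0.72,0.76,0.8,0.85], "newtons": 5}}

```text
t: 17.85
tcp_pos: [0.5373, -0.2418, 0.0115]
ee_rot: [-0.359, -3.121, 0.0]
contact_force: [0.2, -0.5, -0.1]
width: 0.0789
finger_force: 0.0
```

>>> {"api": "play_rows", "payload": {"translation": [[0,0,0],[0,0,-1],[0,0,-1],[0,0,-2],[0,0,-2],[0,0,-3],[0,0,-4],[0,0,-4],[0,0,-2]], "twist": [[0,0,0],[0,0,0],[0,0,0],[0,0,0],[0,0,0],[0,0,0],[0,0,0],[0,0,0],[0,0,0]], "fingers": [0.85,0.85,0.85,0.85,0.85,0.85,0.85,0.85,0.85]}}

```text
t: 18.75
tcp_pos: [0.539, -0.2424, 0.2063]
ee_rot: [0.358, 3.115, -0.003]
contact_force: [0.4, -0.4, -0.5]
width: 0.08
finger_force: 0.0
```

```bash
python3 - <<'E'
from h import *
S=snap('side');T=snap('top')
for p in(T,S):
  for t in('bobbin','keeper_pin','pad'):
    for d in manip.mark_of(p,t)[:6]:
        X=w(p,d['location'])
        if X[1]<0: print(t,round(d['p'],2),X.round(3))
cv2.imwrite('pics/c5.png',cv2.resize(cv2.convertScaleAbs(S['frame'][110:245,220:400][:,:,::-1],alpha=2),(800,600),interpolation=cv2.INTER_CUBIC))
go([.561,-.0945,.16],np.pi-.23+1.2)
E
```

```text
bobbin 0.76 [ 0.539 -0.24   0.008]
bobbin 0.64 [ 0.538 -0.11  -0.004]
keeper_pin 0.62 [ 0.564 -0.094  0.108]
pad 0.63 [ 0.534 -0.244 -0.002]
bobbin 0.81 [ 0.536 -0.106 -0.002]
bobbin 0.77 [ 0.541 -0.242 -0.001]
bobbin 0.32 [ 0.768 -0.112 -0.003]
keeper_pin 0.88 [ 0.562 -0.092  0.11 ]
pad 0.8 [ 0.541 -0.245  0.   ]
t 19.15 tcp [ 0.5364 -0.2414  0.2001] yaw 2.913 j7 1.63 F [0.7 0.4 0. ] wid 0.0797
 cm now-axes [ 0.92 14.87  4.02] cm goal-axes [-13.51   6.28   4.01] twist [ 0.002 -0.002 -1.199]
```

View pics/c5.png

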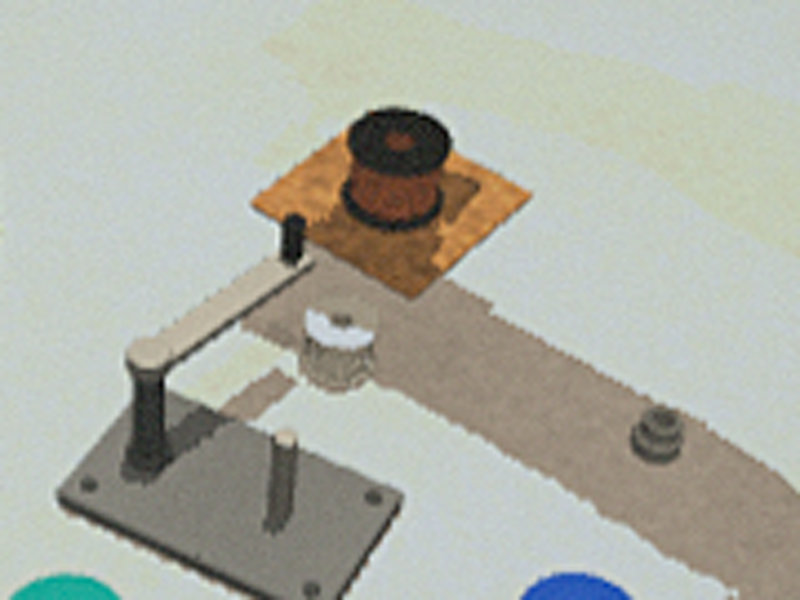

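The bobbin stands upright within the pad (crop 398,165), the spindle is bare, and the pin is at (293,225). I'll go back to the pin.

>>> {"api": "play_rows", "payload": {"translation": [[0,2,0],[0.1,3,0],[0.2,3,0],[0.2,3,0],[0.2,2.5,0],[0.2,1.4,0],[0,0,0],[0,0,0],[0,0,0],[0,0,0],[0,0,0],[0,0,0]], "twist": [[0,0,0],[0,0,0],[0,0,0],[0,0,0],[0,0,0],[0,0,0],[0,0,-0.13],[0,0,-0.13],[0,0,-0.13],[0,0,-0.13],[0,0,-0.13],[0,0,-0.13]], "fingers": [0.6,0.4,0.38,0.38,0.38,0.38,0.38,0.38,0.38,0.38,0.38,0.38]}}

```text
t: 20.35
tcp_pos: [0.5618, -0.0956, 0.2007]
ee_rot: [0.861, -3.02, -0.0]
contact_force: [-0.5, -0.2, 0.8]
width: 0.0355
finger_force: 0.0
```

>>> {"api": "play_rows", "payload": {"translation": [[0,0,1],[0,0,1],[0,0,1],[0,0,0],[0,0,0]], "twist": [[0,0,-0.13],[0,0,-0.13],[0,0,-0.13],[0,0,0],[0,0,0]], "fingers": [0.38,0.38,0.38,0.38,0.38]}}

```text
t: 20.85
tcp_pos: [0.562, -0.0953, 0.1711]
ee_rot: [1.418, -2.802, -0.001]
contact_force: [-0.0, 0.2, 0.2]
width: 0.0353
finger_force: 0.0
```

```bash
python3 - <<'E'
from h import *
go([.5615,-.0945,.0895],np.pi-.23+1.2)
E
```

```text
t 20.85 tcp [ 0.562  -0.0953  0.1711] yaw -2.204 j7 2.31 F [-0.   0.2  0.2] wid 0.0353
 cm now-axes [-0.04  0.08  8.16] cm goal-axes [-0.04  0.09  8.16] twist [ 0.001 -0.001 -0.033]
```

>>> {"api": "play_rows", "payload": {"translation": [[0,0,2],[0,0,2],[0,0,1.3],[0,0,1.1],[0,0,1],[0,0,0.7],[0,0,0],[0,0,0],[0,0,0]], "twist": [[0,0,0],[0,0,0],[0,0,0],[0,0,0],[0,0,0],[0,0,0],[0,0,0],[0,0,0],[0,0,0]], "fingers": [0.38,0.38,0.38,0.38,0.38,0.38,0.25,0.17,0.17]}}

```text
t: 21.75
tcp_pos: [0.5628, -0.0947, 0.091]
ee_rot: [-1.424, 2.799, -0.001]
contact_force: [0.3, -0.2, 0.2]
width: 0.0172
finger_force: 0.0
```

```bash
python3 - <<'E'
from h import *
h=np.array([.6085,-.005]); s=st(); v=np.array(s['tcp_pos'])[:2]-h; print(np.hypot(*v), np.arctan2(v[1],v[0])+.23+np.pi)
go([0.5112,0.0165,.09],np.pi-.23)
E
```

```text
{'t': 21.75, 'qpos': [0.374, 0.694, -0.402, 1.841, 0.405, 0.687, 2.25], 'tcp_pos': [0.563, -0.095, 0.091], 'ee_rot': [-1.424, 2.799, -0.001], 'contact_force': [0.314, -0.185, 0.212], 'width': 0.017, 'finger_force': 0.0}
0.10065275976696 1.3295260194943572
t 21.75 tcp [ 0.5628 -0.0947  0.091 ] yaw -2.201 j7 2.25 F [ 0.3 -0.2  0.2] wid 0.0172
 cm now-axes [-5.95 10.72  0.09] cm goal-axes [7.56 9.65 0.1 ] twist [-0.000e+00  1.000e-03  1.171e+00]
```

>>> {"api": "play_rows", "payload": {"translation": [[0,0,0],[-0.05,1,0],[-0.05,1,0],[-0.05,1,0],[-0.05,1,0],[-0.05,1,0],[-0.05,1,0],[0,0,0]], "twist": [[0,0,-0.14],[0,0,0.1],[0,0,0.1],[0,0,0.1],[0,0,0.1],[0,0,0.1],[0,0,0.1],[0,0,0]], "fingers": [0.17,0.17,0.17,0.17,0.17,0.17,0.17,0.17]}}

```text
t: 22.55
tcp_pos: [0.5204, -0.0514, 0.0911]
ee_rot: [-0.751, 3.05, -0.0]
contact_force: [0.2, 0.4, 0.0]
width: 0.016
finger_force: 0.0
```

```bash
python3 - <<'E'
from h import *
h=np.array([.6085,-.005]); s=st(); v=np.array(s['tcp_pos'])[:2]-h; print(np.hypot(*v), np.arctan2(v[1],v[0])+.23+np.pi)
go([0.5112,0.0165,.09],np.pi-.23)
E
```

```text
{'t': 22.55, 'qpos': [0.22, 0.626, -0.262, 1.972, 0.281, 0.578, 1.823], 'tcp_pos': [0.52, -0.051, 0.091], 'ee_rot': [-0.751, 3.05, -0.0], 'contact_force': [0.228, 0.428, 0.012], 'width': 0.016, 'finger_force': 0.0}
0.09954185958682943 0.7150382412778833
t 22.55 tcp [ 0.5204 -0.0514  0.0911] yaw -2.659 j7 1.82 F [0.2 0.4 0. ] wid 0.016
 cm now-axes [-2.33  6.44  0.11] cm goal-axes [2.45 6.4  0.11] twist [0.    0.    0.713]
```

>>> {"api": "play_rows", "payload": {"translation": [[-0.05,1,0],[-0.05,1,0],[-0.05,1,0],[-0.05,1,0],[-0.05,1,0],[-0.05,1,0],[-0.03,0.7,0],[0,0,0]], "twist": [[0,0,0.1],[0,0,0.1],[0,0,0.1],[0,0,0.1],[0,0,0.1],[0,0,0.1],[0,0,0.07],[0,0,0]], "fingers": [0.17,0.17,0.17,0.17,0.17,0.17,0.17,0.17]}}

```text
t: 23.35
tcp_pos: [0.5118, 0.0135, 0.0907]
ee_rot: [0.29, 3.127, 0.001]
contact_force: [-0.2, -0.4, -0.1]
width: 0.0159
finger_force: 0.0
```

```bash
python3 - <<'E'
from h import *
h=np.array([.6085,-.005]); s=st(); v=np.array(s['tcp_pos'])[:2]-h; print(np.hypot(*v), np.arctan2(v[1],v[0])+.23+np.pi)
S=snap('side')
for d in manip.mark_of(S,'keeper_pin')[:2]: print(round(d['p'],2),w(S,d['location']).round(4))
E
```

```text
{'t': 23.35, 'qpos': [-0.04, 0.605, -0.06, 2.006, 0.066, 0.532, 1.239], 'tcp_pos': [0.512, 0.013, 0.091], 'ee_rot': [0.29, 3.127, 0.001], 'contact_force': [-0.235, -0.403, -0.119], 'width': 0.016, 'finger_force': 0.0}
0.09842491712618032 6.32452041220761
0.73 [0.5107 0.01   0.1085]
```

>>> {"api": "play_rows", "payload": {"translation": [[0,0.2,0],[0,0,0],[0,0,0]], "twist": [[0,0,0],[0,0,0],[0,0,0]], "fingers": [0.17,0.17,0.17]}}

```text
t: 23.75
tcp_pos: [0.5116, 0.0142, 0.0905]
ee_rot: [0.296, 3.128, 0.0]
contact_force: [0.0, 0.0, -0.3]
width: 0.016
finger_force: 0.0
```

>>> {"api": "play_rows", "payload": {"translation": [[0,0.2,0],[0,0,0],[0,0,0]], "twist": [[0,0,0],[0,0,0],[0,0,0]], "fingers": [0.17,0.17,0.17]}}

```text
t: 24.05
tcp_pos: [0.5119, 0.0165, 0.0904]
ee_rot: [0.296, 3.128, 0.0]
contact_force: [0.3, -0.6, -0.3]
width: 0.0156
finger_force: 0.0
```

```bash
python3 - <<'E'
from h import *
s=st();S=snap('side')
for d in manip.mark_of(S,'keeper_pin')[:2]: print(round(d['p'],2),w(S,d['location']).round(4))
E
```

```text
{'t': 24.05, 'qpos': [-0.048, 0.606, -0.058, 2.005, 0.065, 0.533, 1.231], 'tcp_pos': [0.512, 0.017, 0.09], 'ee_rot': [0.296, 3.128, 0.0], 'contact_force': [0.25, -0.561, -0.348], 'width': 0.016, 'finger_force': 0.02}
0.56 [0.5109 0.0155 0.1087]
```

>>> {"api": "play_rows", "payload": {"translation": [[0,0.15,0],[0,0,0],[0,0,0]], "twist": [[0,0,0],[0,0,0],[0,0,0]], "fingers": [0.17,0.17,0.17]}}

```text
t: 24.45
tcp_pos: [0.5122, 0.0181, 0.0905]
ee_rot: [0.296, 3.128, 0.0]
contact_force: [-0.2, -0.0, 0.0]
width: 0.0158
finger_force: 0.0
```

>>> {"api": "play_rows", "payload": {"translation": [[0,0.15,0],[0,0,0],[0,0,0]], "twist": [[0,0,0],[0,0,0],[0,0,0]], "fingers": [0.17,0.17,0.17]}}

```text
t: 24.75
tcp_pos: [0.5125, 0.0196, 0.0905]
ee_rot: [0.296, 3.128, 0.0]
contact_force: [0.9, 0.0, 0.7]
width: 0.0159
finger_force: 0.0
```

>>> {"api": "play_rows", "payload": {"translation": [[0,0,0],[0,0,0],[0,0,-2],[0,0,-2],[0,0,-3],[0,0,-3],[0,4,0],[0,4,0],[0,4,0],[0,4,0],[0,4,0],[0,0,0]], "twist": [[0,0,0],[0,0,0],[0,0,0],[0,0,0],[0,0,0],[0,0,0],[0,0,0],[0,0,0],[0,0,0],[0,0,0],[0,0,0],[0,0,0]], "fingers": [0.28,0.35,0.35,0.35,0.35,0.35,0.35,0.35,0.35,0.35,0.35,0.35]}}

```text
t: 25.95
tcp_pos: [0.5495, 0.2237, 0.1903]
ee_rot: [0.283, 3.129, 0.008]
contact_force: [-0.1, -0.2, -0.1]
width: 0.0328
finger_force: 0.0
```

```bash
python3 - <<'E'
from h import *
st();S=snap('side');T=snap('top')
for p in(T,S):
  for t in('keeper_pin','spindle_top','stand','bobbin'):
    for d in manip.mark_of(p,t)[:6]:
        X=w(p,d['location']);print(t,round(d['p'],2),X.round(3))
t=cv2.resize(T['frame'][160:240,210:290],(400,400),interpolation=cv2.INTER_CUBIC);s=cv2.resize(S['frame'][165:265,225:325],(400,400),interpolation=cv2.INTER_CUBIC)
cv2.imwrite('pics/c6.png',cv2.convertScaleAbs(np.hstack([t,s])[:,:,::-1],alpha=2))
E
```

```text
{'t': 25.95, 'qpos': [-0.381, 0.561, -0.078, 1.7, 0.048, 0.88, 0.913], 'tcp_pos': [0.55, 0.224, 0.19], 'ee_rot': [0.283, 3.129, 0.008], 'contact_force': [-0.074, -0.214, -0.129], 'width': 0.033, 'finger_force': 0.0}
keeper_pin 0.73 [0.512 0.018 0.107]
spindle_top 0.56 [0.536 0.011 0.071]
stand 0.86 [0.537 0.011 0.001]
stand 0.68 [ 0.769 -0.113 -0.   ]
bobbin 0.82 [0.606 0.129 0.004]
bobbin 0.82 [0.384 0.061 0.   ]
bobbin 0.58 [ 0.539 -0.24   0.002]
bobbin 0.51 [0.5   0.122 0.001]
keeper_pin 0.53 [0.538 0.016 0.068]
keeper_pin 0.52 [0.513 0.017 0.111]
spindle_top 0.62 [0.535 0.019 0.07 ]
stand 0.61 [0.538 0.011 0.   ]
stand 0.21 [0.536 0.019 0.066]
bobbin 0.89 [ 0.605  0.131 -0.   ]
bobbin 0.79 [ 0.389  0.059 -0.005]
bobbin 0.73 [ 0.538 -0.24   0.   ]
bobbin 0.7 [0.5   0.122 0.002]
bobbin 0.61 [ 0.534 -0.106 -0.002]
```

View pics/c6.png

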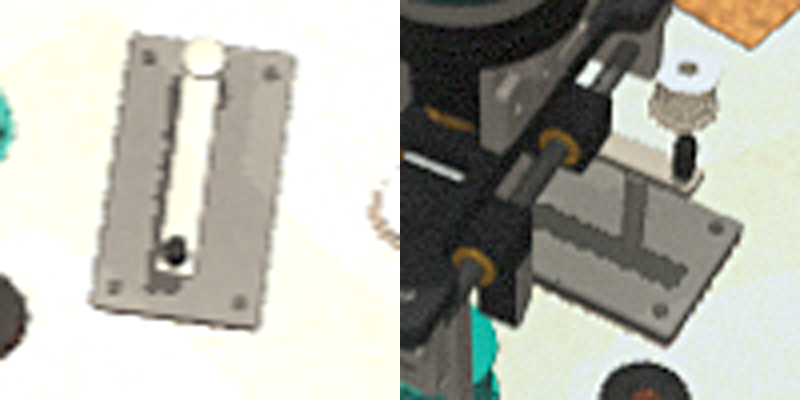

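The bar lies along the plate's axis over the bare spindle, with the pin at (0.512, 0.018), about where angle 0 puts it. The bobbin is upright on the pad and the gripper is clear, so I'm handing in.

```bash
python3 -c "
from workcell import manip
print(manip.close_job())"
```

```text
the job is handed in; nothing more can be done
None
```

The job is handed in at about 26 s of the 72 s allowed: the copper bobbin stands flat and wholly on the cork pad, the keeper is back over the bare spindle, and the robot touched nothing else.

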